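# Gauge a mixed batch of photometer tubes

### The job

The photometer's round-cell well takes only 16 mm tubes and the delivery is mixed. Take the tubes from the delivery tray one at a time, in any order: lay the tube lengthwise in the slot of the steel gauge and let it settle without forcing it, see whether it stays on the lips (too thick), passes the go gap and stops on the no-go step (right), or drops to the floor of the slot (too thin), and put it away before gauging the next one. The right tube is laid in the shallow flat tray, both wrong ones in the deep box, lengthwise on the ribs, laid down and not dropped; leave the cartons and the timer alone.

Things in the scene. Friction and masses are not known exactly. Their poses are not given: they have to be found in the camera images.
- tube_a_mid (a point): clear rimless glass test tube, 100 mm long, 22 g; this point is its centre (half-way along, on the axis), x runs along it (it may be rolled about x). Outside diameters are 13, 16 and 19 mm, one of each; which one this is must be found with the gauge. Starts level, along x of the delivery tray, in any of its three places; its middle 50 mm is free underneath: grip it there from above
- tube_b_mid (a point): clear rimless glass test tube, 100 mm long, 22 g; this point is its centre (half-way along, on the axis), x runs along it (it may be rolled about x). Outside diameters are 13, 16 and 19 mm, one of each; which one this is must be found with the gauge. Starts level, along x of the delivery tray, in any of its three places; its middle 50 mm is free underneath: grip it there from above
- tube_c_mid (a point): clear rimless glass test tube, 100 mm long, 22 g; this point is its centre (half-way along, on the axis), x runs along it (it may be rolled about x). Outside diameters are 13, 16 and 19 mm, one of each; which one this is must be found with the gauge. Starts level, along x of the delivery tray, in any of its three places; its middle 50 mm is free underneath: grip it there from above
- gauge: fixed slot gauge: dark base plate 94 (x) x 62 (y) x 6 mm, two equal steel forks 9 mm thick, 56 mm wide (y), 39 mm high, centred at x = -36 and +36 mm; 63 mm free between them for the fingers, down to the 6 mm base. Origin: centre of the underside. The open-topped slot runs along x through both forks at y = 0; a tube lies in it with its middle within 12 mm of the gauge's middle
- gauge_lips (a point): middle of the slot at the lips' edge, 36 mm above the gauge's underside: lips rounded at 3 mm, below them the go gap, 17.4 mm wide, down to the step. A tube let go with its axis 4 to 7 mm above this point and within 3 mm sideways settles by its own weight; one too thick (19 mm) stays on the lips, axis 4.4 mm above this point
- gauge_step (a point): middle of the slot at the no-go step, 24 mm above the gauge's underside; below it the no-go gap, 14.5 mm wide. A right tube (16 mm) stops here with its axis 3.4 mm above this point
- gauge_floor (a point): middle of the slot's floor, 12 mm above the gauge's underside; a tube too thin (13 mm) comes to lie here, axis 6.5 mm above this point
- delivery_tray: fixed grey tray, lined with black rubber, with the unsorted tubes, 128 (x) x 182 (y) x 14 mm, origin at the centre of the underside, floor 3 mm thick; two strips across it at x = -36 and +36 mm (14 mm wide, ribs up to 13 mm high) carry the tubes, which lie along x at y = -52, 0 and +52 mm, axes 18 to 21.5 mm high
- flat_tray: fixed shallow grey rubber-lined tray for the right tube, 128 (x) x 112 (y) x 16 mm outside, walls and floor 3 mm, origin at the centre of the underside; two strips at x = -36 and +36 mm (14 mm wide, tops 11 mm high) with round ribs along x every 11 mm, 13 mm high, on which a tube lies along x with its axis 17 to 21.5 mm high
- deep_box: fixed deep grey rubber-lined box for both wrong tubes, 128 (x) x 152 (y) x 36 mm outside, walls and floor 3 mm, origin at the centre of the underside; the same ribbed strips as in the flat tray; there is room for two tubes side by side, for example at y = -30 and +30 mm
- tissue_carton: bystander: flat carton 60 x 95 x 14 mm, origin under its centre; leave alone
- filter_carton: bystander: small carton 90 x 60 x 26 mm, origin under its centre; leave alone
- bench_timer: bystander: small white timer 52 x 66 x 24 mm, origin under its centre; leave alone

How it is judged:
On the way, in this order (a step that is already met when the one before it is completed fails the run):
1. a first tube has settled in the gauge slot at the height that its diameter gives (((z of tube_a_mid in the frame of gauge between 0.0244 and 0.0304 m and y of tube_a_mid in the frame of gauge between -0.004 and 0.004 m and x of tube_a_mid in the frame of gauge between -0.012 and 0.012 m and angle between the x axis of tube_a and the x axis of gauge, either way round below 0.12 rad and contact force between tube_a and gauge above 0.03 N) or (z of tube_b_mid in the frame of gauge between 0.0374 and 0.0434 m and y of tube_b_mid in the frame of gauge between -0.004 and 0.004 m and x of tube_b_mid in the frame of gauge between -0.012 and 0.012 m and angle between the x axis of tube_b and the x axis of gauge, either way round below 0.12 rad and contact force between tube_b and gauge above 0.03 N) or (z of tube_c_mid in the frame of gauge between 0.0155 and 0.0215 m and y of tube_c_mid in the frame of gauge between -0.004 and 0.004 m and x of tube_c_mid in the frame of gauge between -0.012 and 0.012 m and angle between the x axis of tube_c and the x axis of gauge, either way round below 0.12 rad and contact force between tube_c and gauge above 0.03 N))), for 0.2 s.
2. with one tube put away in its proper tray or box, a second tube has settled in the gauge (((z of tube_a_mid in the frame of gauge between 0.0244 and 0.0304 m and y of tube_a_mid in the frame of gauge between -0.004 and 0.004 m and x of tube_a_mid in the frame of gauge between -0.012 and 0.012 m and angle between the x axis of tube_a and the x axis of gauge, either way round below 0.12 rad and contact force between tube_a and gauge above 0.03 N and ((x of tube_b_mid in the frame of deep_box between -0.025 and 0.025 m and y of tube_b_mid in the frame of deep_box between -0.073 and 0.073 m and z of tube_b_mid in the frame of deep_box between 0.01 and 0.028 m and angle between the x axis of tube_b and the x axis of deep_box, either way round below 0.3 rad) or (x of tube_c_mid in the frame of deep_box between -0.025 and 0.025 m and y of tube_c_mid in the frame of deep_box between -0.073 and 0.073 m and z of tube_c_mid in the frame of deep_box between 0.01 and 0.028 m and angle between the x axis of tube_c and the x axis of deep_box, either way round below 0.3 rad))) or (z of tube_b_mid in the frame of gauge between 0.0374 and 0.0434 m and y of tube_b_mid in the frame of gauge between -0.004 and 0.004 m and x of tube_b_mid in the frame of gauge between -0.012 and 0.012 m and angle between the x axis of tube_b and the x axis of gauge, either way round below 0.12 rad and contact force between tube_b and gauge above 0.03 N and ((x of tube_a_mid in the frame of flat_tray between -0.025 and 0.025 m and y of tube_a_mid in the frame of flat_tray between -0.053 and 0.053 m and z of tube_a_mid in the frame of flat_tray between 0.01 and 0.028 m and angle between the x axis of tube_a and the x axis of flat_tray, either way round below 0.3 rad) or (x of tube_c_mid in the frame of deep_box between -0.025 and 0.025 m and y of tube_c_mid in the frame of deep_box between -0.073 and 0.073 m and z of tube_c_mid in the frame of deep_box between 0.01 and 0.028 m and angle between the x axis of tube_c and the x axis of deep_box, either way round below 0.3 rad))) or (z of tube_c_mid in the frame of gauge between 0.0155 and 0.0215 m and y of tube_c_mid in the frame of gauge between -0.004 and 0.004 m and x of tube_c_mid in the frame of gauge between -0.012 and 0.012 m and angle between the x axis of tube_c and the x axis of gauge, either way round below 0.12 rad and contact force between tube_c and gauge above 0.03 N and ((x of tube_a_mid in the frame of flat_tray between -0.025 and 0.025 m and y of tube_a_mid in the frame of flat_tray between -0.053 and 0.053 m and z of tube_a_mid in the frame of flat_tray between 0.01 and 0.028 m and angle between the x axis of tube_a and the x axis of flat_tray, either way round below 0.3 rad) or (x of tube_b_mid in the frame of deep_box between -0.025 and 0.025 m and y of tube_b_mid in the frame of deep_box between -0.073 and 0.073 m and z of tube_b_mid in the frame of deep_box between 0.01 and 0.028 m and angle between the x axis of tube_b and the x axis of deep_box, either way round below 0.3 rad))))), for 0.2 s.
3. with two tubes put away in their proper places, the third has settled in the gauge (((z of tube_a_mid in the frame of gauge between 0.0244 and 0.0304 m and y of tube_a_mid in the frame of gauge between -0.004 and 0.004 m and x of tube_a_mid in the frame of gauge between -0.012 and 0.012 m and angle between the x axis of tube_a and the x axis of gauge, either way round below 0.12 rad and contact force between tube_a and gauge above 0.03 N and x of tube_b_mid in the frame of deep_box between -0.025 and 0.025 m and y of tube_b_mid in the frame of deep_box between -0.073 and 0.073 m and z of tube_b_mid in the frame of deep_box between 0.01 and 0.028 m and angle between the x axis of each of tube_b, tube_c and the x axis of deep_box, either way round below 0.3 rad and x of tube_c_mid in the frame of deep_box between -0.025 and 0.025 m and y of tube_c_mid in the frame of deep_box between -0.073 and 0.073 m and z of tube_c_mid in the frame of deep_box between 0.01 and 0.028 m) or (z of tube_b_mid in the frame of gauge between 0.0374 and 0.0434 m and y of tube_b_mid in the frame of gauge between -0.004 and 0.004 m and x of tube_b_mid in the frame of gauge between -0.012 and 0.012 m and angle between the x axis of tube_b and the x axis of gauge, either way round below 0.12 rad and contact force between tube_b and gauge above 0.03 N and x of tube_a_mid in the frame of flat_tray between -0.025 and 0.025 m and y of tube_a_mid in the frame of flat_tray between -0.053 and 0.053 m and z of tube_a_mid in the frame of flat_tray between 0.01 and 0.028 m and angle between the x axis of tube_a and the x axis of flat_tray, either way round below 0.3 rad and x of tube_c_mid in the frame of deep_box between -0.025 and 0.025 m and y of tube_c_mid in the frame of deep_box between -0.073 and 0.073 m and z of tube_c_mid in the frame of deep_box between 0.01 and 0.028 m and angle between the x axis of tube_c and the x axis of deep_box, either way round below 0.3 rad) or (z of tube_c_mid in the frame of gauge between 0.0155 and 0.0215 m and y of tube_c_mid in the frame of gauge between -0.004 and 0.004 m and x of tube_c_mid in the frame of gauge between -0.012 and 0.012 m and angle between the x axis of tube_c and the x axis of gauge, either way round below 0.12 rad and contact force between tube_c and gauge above 0.03 N and x of tube_a_mid in the frame of flat_tray between -0.025 and 0.025 m and y of tube_a_mid in the frame of flat_tray between -0.053 and 0.053 m and z of tube_a_mid in the frame of flat_tray between 0.01 and 0.028 m and angle between the x axis of tube_a and the x axis of flat_tray, either way round below 0.3 rad and x of tube_b_mid in the frame of deep_box between -0.025 and 0.025 m and y of tube_b_mid in the frame of deep_box between -0.073 and 0.073 m and z of tube_b_mid in the frame of deep_box between 0.01 and 0.028 m and angle between the x axis of tube_b and the x axis of deep_box, either way round below 0.3 rad))), for 0.2 s.
At the end, for the whole second after the job is handed in: The 16 mm tube lies in the flat tray and the 13 mm and 19 mm tubes lie in the deep box, each on the ribs (axis 10 to 28 mm above the tray's underside), its middle inside the walls and within 25 mm of the tray's middle lengthwise, within 0.3 rad of the tray's x axis, at rest (under 30 mm/s) (x of tube_a_mid in the frame of flat_tray between -0.025 and 0.025 m and y of tube_a_mid in the frame of flat_tray between -0.053 and 0.053 m and z of tube_a_mid in the frame of flat_tray between 0.01 and 0.028 m and angle between the x axis of tube_a and the x axis of flat_tray, either way round below 0.3 rad and x of tube_b_mid in the frame of deep_box between -0.025 and 0.025 m and y of tube_b_mid in the frame of deep_box between -0.073 and 0.073 m and z of tube_b_mid in the frame of deep_box between 0.01 and 0.028 m and angle between the x axis of each of tube_b, tube_c and the x axis of deep_box, either way round below 0.3 rad and x of tube_c_mid in the frame of deep_box between -0.025 and 0.025 m and y of tube_c_mid in the frame of deep_box between -0.073 and 0.073 m and z of tube_c_mid in the frame of deep_box between 0.01 and 0.028 m and linear speed of each of tube_a, tube_b, tube_c below 0.03 m/s); the robot touches nothing.
It fails at once if a tube is forced into the gauge (more than 40 N between tube and gauge) (contact force between any of tube_a, tube_b, tube_c and gauge above 40 N).
It fails at once if a tube is dropped (faster than 1 m/s out of the fingers, about a 5 cm fall) ((linear speed of tube_a above 1 m/s and contact force between tube_a and the fingers below 0.05 N) or (linear speed of tube_b above 1 m/s and contact force between tube_b and the fingers below 0.05 N) or (linear speed of tube_c above 1 m/s and contact force between tube_c and the fingers below 0.05 N)).
It fails at once if a carton or the timer is moved by more than 2 cm (distance of any of tissue_carton, filter_carton, bench_timer from where it was at the start of the episode above 0.02 m).
It also fails if it takes over 72 s, if anything falls off the work surface, if the arm or the gripper's body presses on something with over 40 N, if the wrist force passes 120 N, or if a joint passes its speed limit or range.

### The arm

A 6-joint arm with a two-finger parallel gripper is mounted at the origin on a cart in front of the work surface, level with it; the furniture and walls round the work are solid. World frame = base frame: x ahead of the robot, y to its left, z up, the work surface at z = 0. Lengths are in m, angles in rad, forces in N, time in s.
With the tool pointing down it reaches from about 0.25 to 0.85 m from the base axis. Payload 12.5 kg.
Tool frame: the origin (TCP) lies between the finger pads; the fingertips stand 14 mm ahead of it and the grasp point (between the pads) lies 5 mm behind it; z points along the fingers, y is the line along which they close (so a half turn about z gives the same grasp; the last joint's range is limited). The gripper opens to 93 mm and grips with 3 to 60 N. Pads are 15 mm wide; open, the fingers measure 128 mm over their backs; the gripper's body (75 mm by 188 mm) begins 65 mm behind the grasp point.
Start: joints at [-1.35, 0.351, 1.652, -0, 1.139, -0.085], TCP at [0.166, -0.524, 0.204] pointing down, gripper open.
Joint ranges: [-2.75, 2.75], [-0.79, 2.1], [0.01, 2.65], [-1.57, 4.71], [0.07, 3.14], [-2.87, 2.87]. Speed limits (rad/s): [2.22, 2.22, 2.79, 3.14, 3.14, 3.14].

### API

Orientations are given as a rotation vector (axis times angle).
In Python, from station import env gives the robot as it stands.
- The arm moves only by the tool step_arm, never from a script. Its argument "motion" is a list of rows, each a list of 7 numbers: the turn, a rotation vector about the tool's x, y, z in degrees, then the shift along the tool's x, y, z in mm, then the opening, from 0 (shut) to 1 (fully open). In form: [[rx, ry, rz, x, y, z, jaw], ...]. A call has 1 to 12 rows; each row is the pose to reach, as a shift and turn from the pose commanded when the call began, along the tool's axes at that moment; what a row does not reach only later rows make up. A row lasts 1/8 s, in which the tool goes at most 62.5 mm and 10.7 degrees, less where a joint would pass 70% of its speed; a pose out of reach is approached as far as the arm can. A call with a gripper value outside its range is refused whole. The fingers move at their own pace and stop on an object; the grip force is fixed at half the most. Time passes only in rows, so rows that repeat a pose let the fingers close. It gives the time, the measured TCP pose, the force, the opening and the grip force at its end, in the units of the state.
- env.get_obs(): the state, without advancing time (a new reading comes with each control period).
- env.camera(name): name is "scene" or "side" or "wrist"; returns a dict with "frame" (400x640x3 uint8, red, green, blue), "fx", "fy", "cx", "cy" (pixels), "distortion" ([k1, k2, p1, p2, k3] as OpenCV has them; the pictures are not rectified), "extrinsics" (4x4, takes a point from world to camera coordinates). Camera axes: x right, y up, looking along -z (the intrinsics and any distortion apply to the point x, -y, -z); pixel columns grow to the right and rows downward; lengths in m; the calibration is good to about 2 mm. A picture is of the moment at which its call begins. There is no depth.
- env.hand_in(): hands the job in; it is judged then, once.
The state is a dict: "time": time; "joint_positions": joint angles; "qd": joint speeds; "effort": joint torques, N m; "tcp_pos": TCP position; "eef_rot": TCP orientation; "force": force on the tool from outside, world axes, zero at the start; "ft_torque": the same for the moment, N m; "finger_gap": opening from 0.0 (shut) to 1.0 (fully open); "grasp_force": force on a finger pad.
Only numpy, scipy, OpenCV 4.12 (cv2) and the standard library are available. Lean on these libraries where they do the work, as an engineer would, in place of code of your own. Each camera call takes 0.05 s, during which the arm holds its last target. There are 200 camera calls.

## Working session

There is one attempt and no reset: what is moved stays moved. The work goes in short steps, Python scripts to look and compute and a tool call to move; the robot and the scene stay as the last step left them, time stands still between calls to the robot, and variables do not carry over. Pictures are saved under pics/ and viewed, at most 10 in all, crops included, and the job is handed in when it is done.

Besides the shell and the picture viewer there is one more tool, called after "Emit:" as name(argument=value, ...) on one line, values as JSON. step_arm: Moves the arm, as the interface text tells. Its arguments: {"type":"object","properties":{"motion":{"type":"array","items":{"type":"array","items":{"type":"number"}}}},"required":["motion"]}

```bash
mkdir -p pics
cat > h.py <<'E'
import numpy as np, cv2
from station import env
def shot(n,fn):
    c=env.camera(n); cv2.imwrite('pics/'+fn+'.png',c['frame'][:,:,::-1]); np.savez('pics/'+fn+'.npz',**{k:np.array(v) for k,v in c.items()}); return c
def load(fn): return dict(np.load('pics/'+fn+'.npz'))
def ray(c,uv):
    K=np.array([[c['fx'],0,c['cx']],[0,c['fy'],c['cy']],[0,0,1.]])
    p=cv2.undistortPoints(np.array(uv,float).reshape(-1,1,2),K,np.array(c['distortion'],float)).reshape(-1,2)
    E=np.array(c['extrinsics']);R=E[:3,:3];o=-R.T@E[:3,3]
    d=np.c_[p[:,0],-p[:,1],-np.ones(len(p))]@R
    return o,d
def onz(c,uv,z):
    o,d=ray(c,uv); z=np.broadcast_to(z,len(d)); return o+d*((z-o[2])/d[:,2])[:,None]
def proj(c,P):
    K=np.array([[c['fx'],0,c['cx']],[0,c['fy'],c['cy']],[0,0,1.]])
    E=np.array(c['extrinsics']);q=np.atleast_2d(P)@E[:3,:3].T+E[:3,3];q=q*[1,-1,-1]
    return cv2.projectPoints(q,np.zeros(3),np.zeros(3),K,np.array(c['distortion'],float))[0].reshape(-1,2)
E
python3 - <<'E'
from h import *
o=env.get_obs();print(o)
for n in('scene','side','wrist'):
    c=shot(n,n+'0'); E=c['extrinsics'];print(n,c['fx'],-E[:3,:3].T@E[:3,3],-E[2,:3])
a=[cv2.imread(f'pics/{n}0.png') for n in('scene','side')]
E
```

```text
{'time': 0.0, 'joint_positions': array([-1.34959776e+00,  3.51251899e-01,  1.65239650e+00,  6.16114981e-06,
        1.13909360e+00, -8.45998731e-02]), 'qd': array([ 0.00013916,  0.00053523, -0.00048828,  0.00049576,  0.00039805,
       -0.00058282]), 'effort': array([-1.51483844e-03, -4.97326219e+01, -2.85253412e+01,  6.98845787e-02,
        2.56643817e-02, -1.22738961e-04]), 'tcp_pos': array([ 0.16552972, -0.52413597,  0.20380334]), 'eef_rot': array([-3.10380874e+00, -4.78298948e-01,  1.14401773e-04]), 'force': array([ 0.07799318,  0.01860537, -0.44160942]), 'ft_torque': array([-0.03584144, -0.01217671,  0.05196499]), 'grasp_force': 0.0, 'finger_gap': 0.9991737882466538}
scene 471.02484224680154 [0.03213143 0.9813145  0.85017842] [ 0.40658447 -0.69193611 -0.59658486]
side 461.39531732378543 [0.36802362 1.0351616  0.49364811] [ 0.20590275 -0.88709547 -0.41311704]
wrist 294.69800557678815 [ 0.23912713 -0.50299628  0.38433466] [-0.26272977 -0.08121477 -0.96144539]
```

View pics/scene0.png

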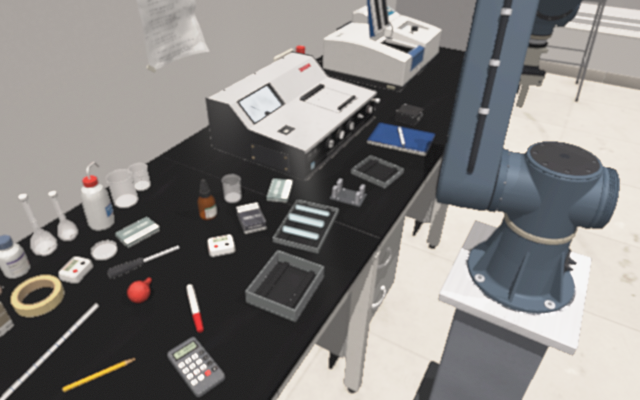

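View pics/side0.png

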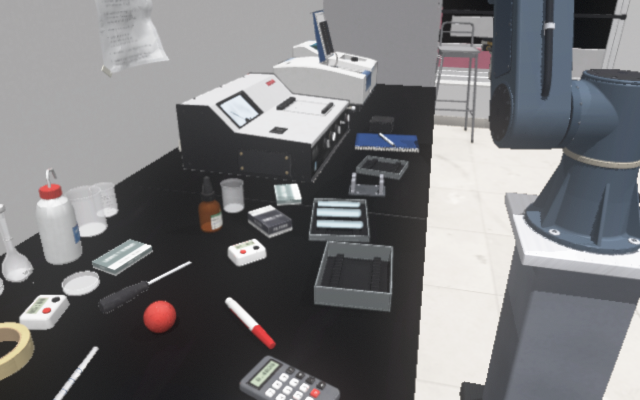

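Run:
```python
from h import *
s=load('scene0');d=load('side0')
print('scene');print(onz(s,[(306,224),(349,196),(377,171),(286,284)],[.014,.015,.016,.02]).round(3))
print('side');print(onz(d,[(339,217),(367,187),(383,167),(355,272)],[.014,.015,.016,.02]).round(3))
print('tubes scene',onz(s,[(297,235),(336,241),(291,233),(319,213),(328,209)],.02).round(3))
o=env.get_obs();R=cv2.Rodrigues(o['eef_rot'])[0];print(R.round(3))
```

```text
scene
[[ 0.539  0.126  0.014]
 [ 0.496 -0.05   0.015]
 [ 0.479 -0.215  0.016]
 [ 0.463  0.345  0.02 ]]
side
[[ 0.541  0.124  0.014]
 [ 0.504 -0.057  0.015]
 [ 0.48  -0.209  0.016]
 [ 0.468  0.34   0.02 ]]
tubes scene [[0.533 0.184 0.02 ]
 [0.433 0.151 0.02 ]
 [0.551 0.185 0.02 ]
 [0.529 0.072 0.02 ]
 [0.516 0.043 0.02 ]]
[[ 0.954  0.301 -0.   ]
 [ 0.301 -0.954  0.001]
 [ 0.    -0.001 -1.   ]]
```

Emit:
step_arm(motion=[[0,0,17.5,412,-363,0,1],[0,0,17.5,412,-363,0,1],[0,0,17.5,412,-363,0,1],[0,0,17.5,412,-363,0,1],[0,0,17.5,412,-363,0,1],[0,0,17.5,412,-363,0,1],[0,0,17.5,412,-363,0,1],[0,0,17.5,412,-363,0,1],[0,0,17.5,412,-363,0,1],[0,0,17.5,412,-363,0,1],[0,0,17.5,412,-363,0,1],[0,0,17.5,412,-363,0,1]])

```text
time: 1.65
tcp_pos: [0.4488, -0.0552, 0.2043]
eef_rot: [3.141, -0.002, -0.0]
force: [-0.4, -0.1, -0.4]
finger_gap: 1.003
grasp_force: 0.0
```

Run:
```python
from h import *
o=env.get_obs();print(o['time'],o['tcp_pos'],cv2.Rodrigues(o['eef_rot'])[0].round(3))
c=shot('wrist','w1');E=c['extrinsics'];print(-E[:3,:3].T@E[:3,3],-E[2,:3])
cv2.imwrite('pics/w1b.png',cv2.resize(c['frame'][:,:,::-1],(800,500),interpolation=3))
```

```text
1.65 [ 0.44876749 -0.05519702  0.20432697] [[ 1.    -0.001 -0.   ]
 [-0.001 -1.    -0.   ]
 [-0.     0.    -1.   ]]
[ 0.52588507 -0.05686634  0.38475875] [-2.75383676e-01  6.98187293e-04 -9.61334148e-01]
```

View pics/w1b.png

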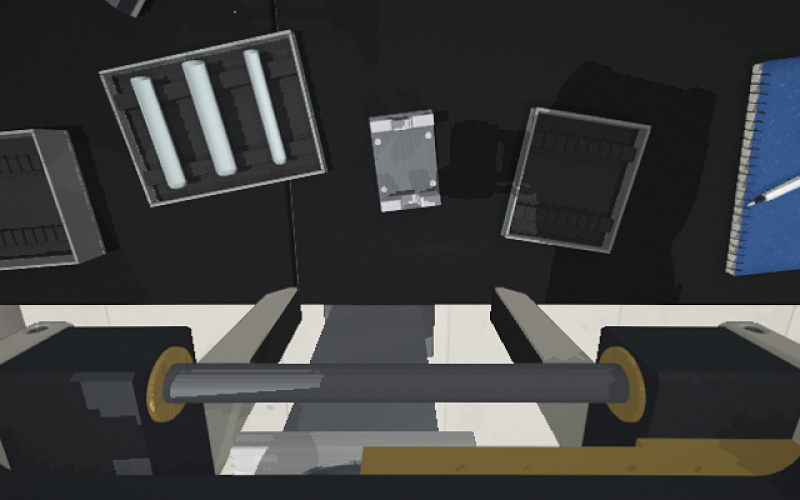

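Run:
```python
from h import *
c=load('w1');g=cv2.cvtColor(c['frame'],cv2.COLOR_RGB2GRAY)
m=(g>110).astype(np.uint8);m[230:]=0;m[:,570:]=0
for k in cv2.findContours(m,0,2)[0]:
    if cv2.contourArea(k)<150: continue
    b=cv2.boxPoints(cv2.minAreaRect(k)); print(cv2.contourArea(k),cv2.minAreaRect(k))
    x,y,w,h=cv2.boundingRect(k);z=.026 if x<250 else .039
    P=onz(c,b,z)[:,:2];i=np.linalg.norm(P[0]-P[1])>np.linalg.norm(P[1]-P[2])
    e=P[1]-P[0] if i else P[2]-P[1]
    print('ctr',P.mean(0).round(4),'sizes',np.linalg.norm(P[0]-P[1]).round(4),np.linalg.norm(P[1]-P[2]).round(4),'yaw',np.degrees(np.arctan(e[1]/e[0])).round(1))
def rep(n,px,z):
    P=onz(c,np.array(px)/1.25,z)[:,:2];print(n,P.mean(0).round(4),[np.linalg.norm(P[i]-P[i-1]).round(3) for i in range(4)],[np.degrees(np.arctan2(*(P[i]-P[i-1])[::-1])).round(1) for i in range(4)])
rep('deliv',[(101,73),(291,31),(326,172),(152,206)],.014)
rep('flat',[(535,107),(650,126),(609,252),(502,237)],.016)
crop=g[80:178,285:360];cv2.imwrite('pics/g1.png',cv2.resize(crop,None,fx=6,fy=6,interpolation=2))
```

```text
209.0 ((26.5137939453125, 158.16552734375), (110.36744689941406, 62.284114837646484), 85.2363510131836)
ctr [0.4708 0.295 ] sizes 0.0724 0.1349 yaw -9.2
3339.0 ((324.8859558105469, 128.5592803955078), (75.9892578125, 50.96033477783203), 83.0887680053711)
ctr [ 0.5083 -0.0666] sizes 0.0562 0.0845 yaw 8.8
1269.5 ((126.64625549316406, 104.90394592285156), (95.4207763671875, 14.89834976196289), 70.09625244140625)
ctr [0.5339 0.1624] sizes 0.0173 0.1006 yaw 11.6
1517.0 ((167.63121032714844, 93.7970962524414), (97.31090545654297, 17.442520141601562), 72.18110656738281)
ctr [0.546  0.1134] sizes 0.0198 0.1019 yaw 11.6
920.5 ((211.81155395507812, 85.14230346679688), (94.89767456054688, 11.314046859741211), 74.74488067626953)
ctr [0.5554 0.0619] sizes 0.0126 0.0993 yaw 11.1
700.5 ((169.12557983398438, 97.07130432128906), (117.67499542236328, 159.27552795410156), 77.60459899902344)
ctr [0.541  0.1135] sizes 0.1779 0.1234 yaw -79.0
deliv [0.5426 0.1128] [np.float64(0.125), np.float64(0.18), np.float64(0.126), np.float64(0.181)] [np.float64(10.9), np.float64(-79.0), np.float64(-168.8), np.float64(100.7)]
flat [ 0.4861 -0.2328] [np.float64(0.127), np.float64(0.112), np.float64(0.126), np.float64(0.114)] [np.float64(-9.5), np.float64(-98.9), np.float64(171.4), np.float64(81.7)]
```

View pics/g1.png

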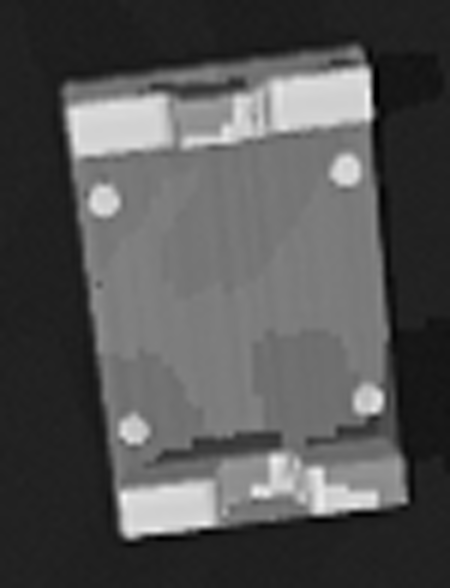

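Run:
```python
from h import *
c=load('w1');f=lambda p:np.array(p)/6-[.4,.4]+[285,80]
S=onz(c,f([(104,201),(346,170),(133,429),(368,399)]),.007)[:,:2];print(S.mean(0),(S[0]+S[1])/2-(S[2]+S[3])/2,S[0]-S[1])
d=(S[0]+S[1]-S[2]-S[3]);e=S[0]-S[1];print(np.degrees(np.arctan2(d[1],d[0])),np.degrees(np.arctan2(-e[0],e[1])))
T=onz(c,f([(171,122),(271,108),(217,502),(318,490)]),.039)[:,:2];print(T, T.mean(0));d=(T[0]+T[1]-T[2]-T[3]);print(d/2,np.degrees(np.arctan2(d[1],d[0])),np.linalg.norm(T[0]-T[1]),np.linalg.norm(T[2]-T[3]))
```

```text
[ 0.50661313 -0.0665086 ] [0.04638309 0.0055716 ] [-0.00598158  0.04949953]
6.849633039509378 6.890274559336704
[[ 0.54077712 -0.05313675]
 [ 0.54319996 -0.07166193]
 [ 0.46986997 -0.06183761]
 [ 0.47220344 -0.08165871]] [ 0.50651262 -0.06707375]
[0.07095183 0.00934882] 7.506220406523917 0.018682937808833587 0.01995798501650383
```

Emit:
step_arm(motion=[[0,0,-11,84,-218,110,0.35],[0,0,-11,84,-218,110,0.35],[0,0,-11,84,-218,110,0.35],[0,0,-11,84,-218,110,0.35],[0,0,-11,84,-218,110,0.35],[0,0,-11,84,-218,110,0.35],[0,0,-11,84,-218,140,0.35],[0,0,-11,84,-218,184,0.35],[0,0,-11,84,-218,184,0.35],[0,0,-11,84,-218,184,0.35]])

```text
time: 2.95
tcp_pos: [0.5341, 0.1631, 0.0223]
eef_rot: [-3.127, -0.3, -0.003]
force: [0.1, -0.2, 0.2]
finger_gap: 0.351
grasp_force: 0.0
```

Run:
```python
from h import *
c=shot('wrist','w2')
cv2.imwrite('pics/w2b.png',cv2.resize(c['frame'][:,:,::-1],(800,500),interpolation=3))
```

```text
(no output)
```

View pics/w2b.png

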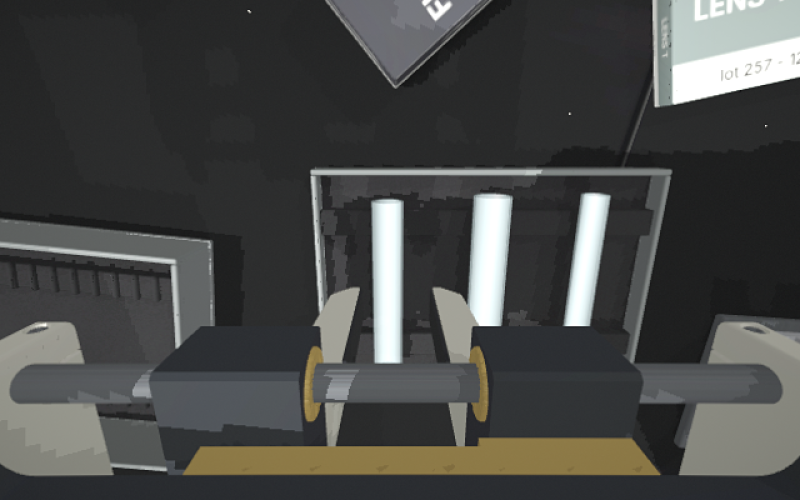

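Emit:
step_arm(motion=[[0,0,0,0,0,0,0.0],[0,0,0,0,0,0,0.0],[0,0,0,0,0,0,0.0],[0,0,0,0,0,0,0.0],[0,0,0,0,0,0,0.0]])

```text
time: 3.62
tcp_pos: [0.5331, 0.1638, 0.0203]
eef_rot: [3.127, 0.302, -0.0]
force: [-0.3, -0.2, -0.0]
finger_gap: 0.006
grasp_force: 0.0
```

Run:
```python
from h import *
c=shot('wrist','w3');a=c['frame'][100:320,200:540,::-1]
b=shot('side','s3')['frame'][170:310,270:480,::-1]
cv2.imwrite('pics/w3b.png',np.vstack([cv2.resize(a,(480,310),interpolation=2),cv2.resize(b,(480,290),interpolation=2)]))
print(env.get_obs()['finger_gap'])
```

```text
-0.001724952161058083
```

View pics/w3b.png

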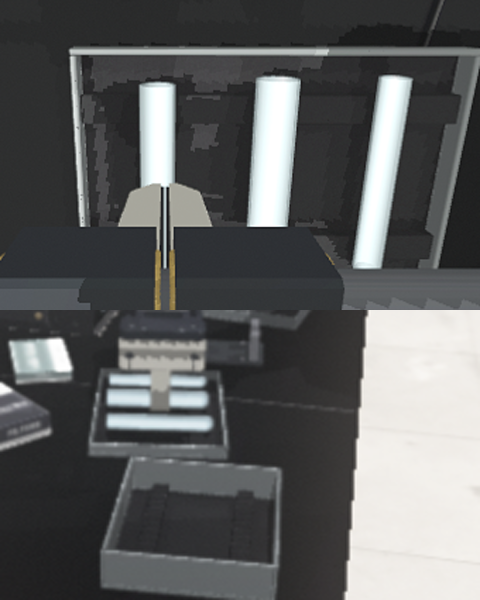

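Run:
```python
from h import *
s=load('s3');w=load('w3')
f=lambda p:np.array([(u/480*210+270,(v-310)/290*140+170) for u,v in p])
print('tip px',f([(160,410),(107,424),(211,424)]))
for z in(.006,.02,.028,.035,.04):print(z,proj(s,(.5331,.1638,z)),proj(w,(.5331,.1638,z)))
print(onz(s,f([(107,424),(211,424),(104,399),(209,399),(107,380),(207,380)]),.02))
g=w
fw=lambda p:np.array([(u/480*340+200,v/310*220+100) for u,v in p])
print(fw([(165,185),(157,85),(278,78),(395,78)]));print(onz(w,fw([(157,85),(278,78),(395,78)]),.024))
o=env.get_obs();print(o['tcp_pos'])
```

```text
tip px [[340.         218.27586207]
 [316.8125     225.03448276]
 [362.3125     225.03448276]]
0.006 [[338.90806867 228.75547851]] [[314.12496236 226.91417552]]
0.02 [[339.06387126 223.09821691]] [[313.9581348  234.71582497]]
0.028 [[339.15365611 219.83575075]] [[313.85201552 239.67807789]]
0.035 [[339.23267245 216.96315803]] [[313.7517269  244.36740542]]
0.04 [[339.28937416 214.90098233]] [[313.67537743 247.9371971 ]]
[[0.57782043 0.18433477 0.02      ]
 [0.48266624 0.1600555  0.02      ]
 [0.59457522 0.12936269 0.02      ]
 [0.4934917  0.10343344 0.02      ]
 [0.60325245 0.08220594 0.02      ]
 [0.50299238 0.05637642 0.02      ]]
[[316.875      231.29032258]
 [311.20833333 160.32258065]
 [396.91666667 155.35483871]
 [479.79166667 155.35483871]]
[[0.58185562 0.17480091 0.024     ]
 [0.59455374 0.12500026 0.024     ]
 [0.60393929 0.07646346 0.024     ]]
[0.53309891 0.16377    0.02027963]
```

Emit:
step_arm(motion=[[0,0,0,0,0,-60,0.0],[0,0,0,0,0,-60,0.0],[0,0,0,0,0,-60,0.0]])

```text
time: 4.1
tcp_pos: [0.5329, 0.1637, 0.08]
eef_rot: [3.127, 0.302, -0.0]
force: [-0.9, 0.2, -0.4]
finger_gap: 0.007
grasp_force: 0.0
```

Run:
```python
from h import *
o=env.get_obs();print(o['tcp_pos'],o['finger_gap'])
p=o['tcp_pos'];ims=[]
for n in('scene','side'):
    c=shot(n,n+'4');q=proj(c,p)[0];u,v=q.round().astype(int);print(n,q,proj(c,p-[0,0,.014])[0])
    x0,y0=u-25,v-35;print('crop origin',x0,y0)
    ims.append(cv2.resize(c['frame'][y0:y0+60,x0:x0+50,::-1],(400,480),interpolation=2))
cv2.imwrite('pics/t4.png',np.hstack(ims))
```

```text
[0.53288162 0.16370494 0.08001998] 0.007372091171642802
scene [300.91108892 213.30989687] [300.91873968 217.46872525]
crop origin 276 178
side [339.86109698 198.07187143] [339.69726666 204.02092821]
crop origin 315 163
```

View pics/t4.png

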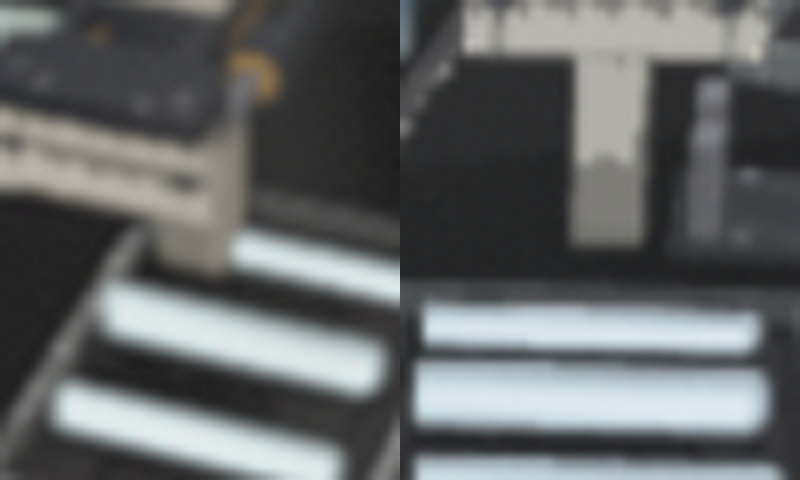

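Run:
```python
from h import *
A=[];B=[]
for n,px in(('scene4',(300.4,212)),('side4',(340.9,193.6))):
    o,d=ray(load(n),[px]);d=d[0]/np.linalg.norm(d);M=np.eye(3)-np.outer(d,d);A.append(M);B.append(M@o)
p=np.linalg.lstsq(np.vstack(A),np.hstack(B),rcond=None)[0];print(p,[np.linalg.norm(a@p-b) for a,b in zip(A,B)])
w=load('w3');print(proj(w,np.array([[.533+.0075,.165,z] for z in(.006,.02,.03,.04)])))
```

```text
[0.52810797 0.17501955 0.09516195] [np.float64(0.000990605743768181), np.float64(0.0009906057437688535)]
[[314.4342791  216.9085346 ]
 [314.28730144 224.09425449]
 [314.16907903 229.87367492]
 [314.03774218 236.29372897]]
```

Emit:
step_arm(motion=[[0,0,0,0,0,0,0.35],[0,0,0,0,0,20,0.35],[0,0,0,0,0,50,0.35],[0,0,0,0,0,70,0.35],[0,0,0,0,0,76,0.35],[0,0,0,0,0,80,0.35],[0,0,0,0,0,80,0.35]])

```text
time: 5.08
tcp_pos: [0.5333, 0.1638, 0.0007]
eef_rot: [-3.127, -0.302, -0.001]
force: [-0.8, -0.2, -0.4]
finger_gap: 0.35
grasp_force: 0.0
```

Emit:
step_arm(motion=[[0,0,0,0,0,4,0.35],[0,0,0,0,0,4,0.2],[0,0,0,0,0,4,0.0],[0,0,0,0,0,4,0.0],[0,0,0,0,0,4,0.0]])

```text
time: 5.7
tcp_pos: [0.5332, 0.1651, -0.0024]
eef_rot: [-3.125, -0.301, -0.001]
force: [-5.1, 8.6, 13.1]
finger_gap: 0.168
grasp_force: 30.0
```

Emit:
step_arm(motion=[[0,0,0,0,0,-10,0.0],[0,0,0,0,0,-60,0.0],[0,0,0,0,0,-100,0.0],[0,0,0,0,0,-100,0.0]])

```text
time: 6.2
tcp_pos: [0.5349, 0.164, 0.0995]
eef_rot: [-3.127, -0.302, -0.009]
force: [0.7, -0.9, -0.7]
finger_gap: 0.164
grasp_force: 30.0
```

Run:
```python
from h import *
o=env.get_obs();print(o['tcp_pos'],o['finger_gap'],o['force'])
p=o['tcp_pos'];c=shot('wrist','w5');d=shot('side','s5');u,v=proj(d,p)[0].round().astype(int);print(u,v)
a=cv2.resize(c['frame'][100:320,160:480,::-1],(480,330),interpolation=2)
b=cv2.resize(d['frame'][v-35:v+35,u-50:u+50,::-1],(380,266),interpolation=2)
b=np.vstack([b,np.zeros((64,380,3),np.uint8)])
cv2.imwrite('pics/w5b.png',np.hstack([a,b])[:,:800])
```

```text
[0.53489369 0.16401331 0.09954101] 0.16389666553455465 [ 0.71369906 -0.89102692 -0.7455145 ]
339 190
```

View pics/w5b.png

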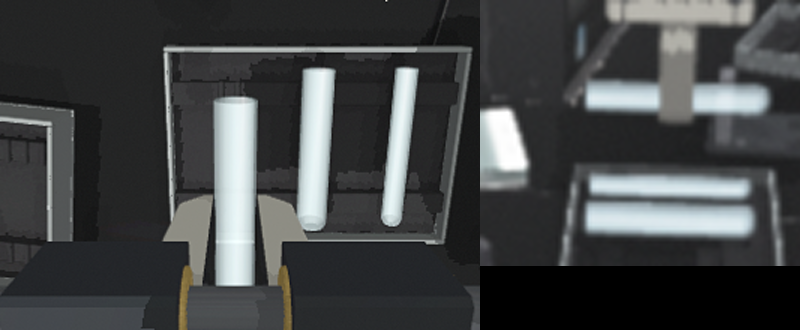

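Emit:
step_arm(motion=[[0,0,4,-70,222,0,0],[0,0,4,-70,222,0,0],[0,0,4,-70,222,0,0],[0,0,4,-70,222,0,0],[0,0,4,-70,222,20,0],[0,0,4,-70,222,40,0],[0,0,4,-70,222,58,0],[0,0,4,-70,222,58,0],[0,0,4,-70,222,58,0]])

```text
time: 7.42
tcp_pos: [0.5068, -0.0675, 0.0383]
eef_rot: [-3.136, -0.192, 0.001]
force: [0.9, 0.1, -0.3]
finger_gap: 0.161
grasp_force: 30.0
```

Run:
```python
from h import *
o=env.get_obs();p=o['tcp_pos'];R=cv2.Rodrigues(o['eef_rot'])[0];print(p,R.round(3))
c=shot('wrist','w6');print(proj(c,[p+R@[.05,0,z] for z in(-.0145,-.0225,-.03)]),proj(c,[p+R@[.0,0,z] for z in(-.0145,-.0225)]))
ends=np.array([[.5066,-.067,.0]]);
a=np.radians(7);g=lambda x,y,z:[.5066+x*np.cos(a)-y*np.sin(a),-.067+x*np.sin(a)+y*np.cos(a),z]
print('fork corners pred',proj(c,[g(40.5e-3,28e-3,.039),g(40.5e-3,-28e-3,.039),g(.0315,.028,.039),g(.0315,-.028,.039),g(.0405,0.0087,.036),g(.0405,-.0087,.036)]))
x0,y0=210,100
cv2.imwrite('pics/w6b.png',cv2.resize(c['frame'][y0:y0+170,x0:x0+230,::-1],(800,591),interpolation=2))
```

```text
[ 0.50677484 -0.06753523  0.03831963] [[ 0.992  0.122 -0.001]
 [ 0.122 -0.992  0.   ]
 [-0.001 -0.    -1.   ]]
[[313.59865191 163.34115908]
 [313.45702459 165.72537879]
 [313.31123764 168.17954654]] [[313.8644991  244.40458672]
 [313.74579653 250.20483733]]
fork corners pred [[267.86796081 175.1573521 ]
 [358.13114621 175.1461871 ]
 [268.52302064 189.22499942]
 [357.57459481 189.21580813]
 [299.24946512 174.20458559]
 [326.85620488 174.20112701]]
```

View pics/w6b.png

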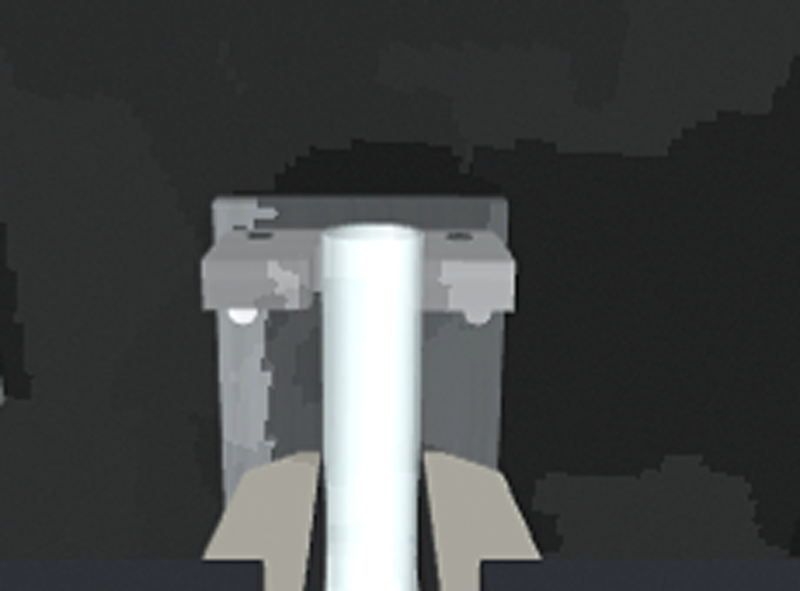

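Emit:
step_arm(motion=[[0,0,0,0,-2.7,8,0],[0,0,0,0,-2.7,17.5,0],[0,0,0,0,-2.7,17.5,0],[0,0,0,0,-2.7,17.5,0],[0,0,0,0,-2.7,17.5,0.35],[0,0,0,0,-2.7,17.5,0.35],[0,0,0,0,-2.7,17.5,0.35],[0,0,0,0,-2.7,17.5,0.35]])

```text
time: 8.48
tcp_pos: [0.5065, -0.0649, 0.0209]
eef_rot: [3.136, 0.192, 0.0]
force: [-0.2, -0.3, -0.0]
finger_gap: 0.35
grasp_force: 0.0
```

Run:
```python
from h import *
c=shot('wrist','w7');d=shot('side','s7')
x0,y0=210,100
a=cv2.resize(c['frame'][y0:y0+170,x0:x0+230,::-1],(400,296),interpolation=2)
b=cv2.resize(d['frame'][160:220,325:406,::-1],(400,296),interpolation=2)
cv2.imwrite('pics/w7b.png',np.hstack([a,b]))
```

```text
(no output)
```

View pics/w7b.png

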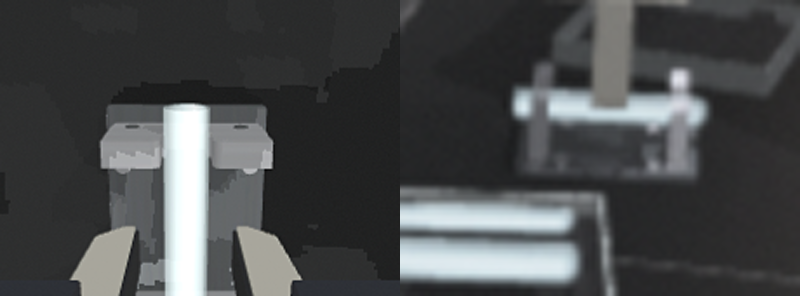

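Emit:
step_arm(motion=[[0,0,0,0,0.5,8,0.35],[0,0,0,0,0.5,16,0.35],[0,0,0,0,0.5,16,0.35],[0,0,0,0,0.5,16,0],[0,0,0,0,0.5,16,0],[0,0,0,0,0.5,16,0],[0,0,0,0,0.5,10,0],[0,0,0,0,0.5,-20,0],[0,0,0,0,0.5,-70,0],[0,0,0,0,0.5,-70,0]])

```text
time: 9.82
tcp_pos: [0.5086, -0.0659, 0.0943]
eef_rot: [3.134, 0.192, 0.01]
force: [-0.1, 0.4, -1.1]
finger_gap: 0.162
grasp_force: 30.0
```

```bash
cat >> h.py <<'E'
def rel(x,y,z,yaw):
    o=env.get_obs();R=cv2.Rodrigues(o['eef_rot'])[0];d=R.T@(np.array([x,y,z])-o['tcp_pos'])
    a=np.radians(yaw);T=np.array([[np.cos(a),np.sin(a),0],[np.sin(a),-np.cos(a),0],[0,0,-1.]])
    return np.degrees(cv2.Rodrigues(R.T@T)[0].ravel()).round(1),(d*1000).round(1)
def step_check():
    o=env.get_obs();print(o['time'],o['tcp_pos'].round(4),o['finger_gap'].round(3),o['force'].round(1),o['grasp_force'])
E
python3 -c "
from h import *
step_check();print(rel(.4861,-.2328,.05,-9))"
```

```text
Traceback (most recent call last):
  File "h.py", line 23, in step_check
    o=env.get_obs();print(o['time'],o['tcp_pos'].round(4),o['finger_gap'].round(3),o['force'].round(1),o['grasp_force'])
                                                          ^^^^^^^^^^^^^^^^^^^^^
AttributeError: 'float' object has no attribute 'round'
```

Emit:
step_arm(motion=[[0,0,16,-41,164,0,0],[0,0,16,-41,164,0,0],[0,0,16,-41,164,0,0],[0,0,16,-41,164,20,0],[0,0,16,-41,164,60,0],[0,0,16,-41,164,80,0],[0,0,16,-41,164,91,0],[0,0,16,-41,164,93,0],[0,0,16,-41,164,93,0]])

```text
time: 10.95
tcp_pos: [0.4862, -0.2333, -0.0017]
eef_rot: [3.132, -0.246, 0.001]
force: [0.1, -1.2, -0.0]
finger_gap: 0.159
grasp_force: 30.0
```

Emit:
step_arm(motion=[[0,0,0,0,0,2,0],[0,0,0,0,0,2,0],[0,0,0,0,0,2,0.35],[0,0,0,0,0,2,0.35],[0,0,0,0,0,2,0.35],[0,0,0,0,0,2,0.35],[0,0,0,0,0,-20,0.35],[0,0,0,0,0,-80,0.35],[0,0,0,0,0,-103,0.35],[0,0,0,0,0,-103,0.35]])

```text
time: 12.2
tcp_pos: [0.4867, -0.2336, 0.1023]
eef_rot: [3.131, -0.246, 0.005]
force: [-0.5, 0.3, -0.1]
finger_gap: 0.353
grasp_force: 0.0
```

Run:
```python
from h import *
o=env.get_obs();print(o['time'],o['tcp_pos'])
c=shot('wrist','w8');g=cv2.cvtColor(c['frame'],cv2.COLOR_RGB2GRAY);m=(g>150).astype(np.uint8);m[265:]=0
for k in cv2.findContours(m,0,2)[0]:
    if cv2.contourArea(k)>250: print(cv2.contourArea(k),cv2.minAreaRect(k))
print(proj(c,[.4861,-.2328,.02]),proj(c,[.535,-.2405,.0275]))
print(rel(.546,.113,.05,11))
```

```text
12.2 [ 0.48674342 -0.23359671  0.10227   ]
317.0 ((8.5, 210.5), (17.0, 33.0), 0.0)
6052.5 ((129.69070434570312, 207.30413818359375), (105.2914047241211, 87.9289779663086), 66.03751373291016)
1621.0 ((315.5, 198.5), (105.0, 17.0), 90.0)
889.5 ((362.18780517578125, 200.0569610595703), (128.89524841308594, 34.842647552490234), 87.69093322753906)
1255.0 ((314.4695129394531, 197.45266723632812), (125.0003662109375, 134.87416076660156), 0.8951737284660339)
354.0 ((30.5, 189.5), (61.0, 117.0), 0.0)
1396.0 ((580.641845703125, 143.76914978027344), (11.796987533569336, 145.6019287109375), 56.76829147338867)
325.0 ((107.5, 11.5), (13.0, 41.0), 90.0)
[[314.09838728 201.56321855]] [[313.85150593 148.80369393]]
(array([  0.,  -0., -20.]), array([   5.2, -351.3,   50.7]))
```

Emit:
step_arm(motion=[[0,0,-20,5,-354,0,0.35],[0,0,-20,5,-354,0,0.35],[0,0,-20,5,-354,0,0.35],[0,0,-20,5,-354,0,0.35],[0,0,-20,5,-354,0,0.35],[0,0,-20,5,-354,0,0.35],[0,0,-20,5,-354,20,0.35],[0,0,-20,5,-354,60,0.35],[0,0,-20,5,-354,60,0.35]])

```text
time: 13.38
tcp_pos: [0.5434, 0.1155, 0.0373]
eef_rot: [3.127, 0.302, -0.011]
force: [0.8, 0.3, 0.2]
finger_gap: 0.352
grasp_force: 0.0
```

```bash
cat >> h.py <<'E'
def tubes(fn,lo=150,rmax=265):
    c=shot('wrist',fn);g=cv2.cvtColor(c['frame'],cv2.COLOR_RGB2GRAY);m=(g>lo).astype(np.uint8);m[rmax:]=0
    for k in cv2.findContours(m,0,2)[0]:
        if cv2.contourArea(k)>250:
            x,y,w,h=cv2.boundingRect(k)
            L=[(r,np.flatnonzero((cv2.drawContours(np.zeros_like(m),[k],0,1,-1))[r])[[0,-1]].tolist()) for r in(y+8,y+h//2,y+h-6)]
            print((x,y,w,h),L)
    return c,g
E
python3 - <<'E'
from h import *
o=env.get_obs();print(o['time'],o['tcp_pos'])
c,g=tubes('w9'); print(g[236,250:390:2])
E
```

```text
13.375 [0.54344922 0.11548201 0.03731887]
(251, 230, 36, 35) [(238, [264, 285]), (247, [259, 283]), (259, [252, 280])]
(347, 152, 56, 113) [(160, [383, 401]), (208, [380, 397]), (259, [353, 393])]
(302, 152, 27, 113) [(160, [302, 328]), (208, [303, 327]), (259, [303, 326])]
(182, 139, 19, 122) [(147, [183, 186]), (200, [190, 192]), (255, [197, 199])]Traceback (most recent call last):
  File "<stdin>", line 3, in <module>
  File "h.py", line 29, in tubes
    L=[(r,np.flatnonzero((cv2.drawContours(np.zeros_like(m),[k],0,1,-1))[r])[[0,-1]].tolist()) for r in(y+8,y+h//2,y+h-6)]
          ~~~~~~~~~~~~~~~~~~~~~~~~~~~~~~~~~~~~~~~~~~~~~~~~~~~~~~~~~~~~~~~~~~^^^^^^^^
IndexError: index 0 is out of bounds for axis 0 with size 0
```

Emit:
step_arm(motion=[[0,0,0,0,-1,20,0.35],[0,0,0,0,-1,38,0.35],[0,0,0,0,-1,42,0.35],[0,0,0,0,-1,42,0.35],[0,0,0,0,-1,42,0],[0,0,0,0,-1,42,0],[0,0,0,0,-1,42,0],[0,0,0,0,-1,42,0]])

```text
time: 14.42
tcp_pos: [0.5463, 0.1168, -0.0007]
eef_rot: [-3.127, -0.302, -0.001]
force: [-0.2, 0.7, 5.8]
finger_gap: 0.195
grasp_force: 30.0
```

Emit:
step_arm(motion=[[0,0,0,0,0,-40,0],[0,0,0,0,0,-95,0],[0,0,4,-73.5,171,-95,0],[0,0,4,-73.5,171,-95,0],[0,0,4,-73.5,171,-95,0],[0,0,4,-73.5,171,-80,0],[0,0,4,-73.5,171,-50,0],[0,0,4,-73.5,171,-40,0],[0,0,4,-73.5,171,-40,0],[0,0,4,-73.5,171,-40,0]])

```text
time: 15.68
tcp_pos: [0.5071, -0.0648, 0.0395]
eef_rot: [3.135, 0.193, 0.002]
force: [-0.2, -0.1, 0.2]
finger_gap: 0.194
grasp_force: 30.0
```

```bash
sed -i 's/L=\[(r,np.flatnonzero((\(.*\))\[r\])\[\[0,-1\]\].tolist())/L=[(r,(lambda q:(q.min(),q.max()) if len(q) else 0)(np.flatnonzero(\1[r])))/' h.py; sed -n '/L=/p' h.py
python3 - <<'E'
from h import *
o=env.get_obs();print(o['time'],o['tcp_pos'],o['finger_gap'])
c,g=tubes('w10');print(rel(.5066,-.0652,.02,7))
for r in (172,178,182,186): print(r,g[r,255:380:3])
E
```

```text
L=[(r,(lambda q:(q.min(),q.max()) if len(q) else 0)(np.flatnonzero(cv2.drawContours(np.zeros_like(m),[k],0,1,-1)[r]))) for r in(y+8,y+h//2,y+h-6)]
15.675 [ 0.50705195 -0.06483791  0.03952881] 0.19411741151530182
(335, 230, 33, 35) [(238, (np.int64(336), np.int64(357))), (247, (np.int64(337), np.int64(361))), (259, (np.int64(339), np.int64(367)))]
(525, 212, 54, 53) [(220, (np.int64(549), np.int64(578))), (238, (np.int64(539), np.int64(567))), (259, (np.int64(528), np.int64(556)))]
(266, 159, 96, 106) [(167, (np.int64(276), np.int64(354))), (212, (np.int64(277), np.int64(333))), (259, (np.int64(266), np.int64(331)))]
(100, 50, 57, 157) [(58, (np.int64(102), np.int64(124))), (128, (np.int64(119), np.int64(140))), (201, (np.int64(137), np.int64(155)))]
(0, 35, 209, 199) [(43, (np.int64(173), np.int64(176))), (134, (np.int64(189), np.int64(193))), (228, (np.int64(44), np.int64(92)))]
(0, 29, 175, 17) [(37, (np.int64(52), np.int64(120))), (37, (np.int64(52), np.int64(120))), (40, (np.int64(10), np.int64(83)))]
(array([ 0. , -0.1,  0. ]), array([-0.5,  0.2, 19.6]))
172 [ 53  54  54  53  54  51  48 152 151 151 151 151 151 152 151 212 226 250
 255 255 255 255 255 255 255 248 195 151 151 151 151 151 151 151 152  49
  39  37  38  39  38  39]
178 [ 54  53  54  53  54  50 169 164 165 164 165 194 193 162 164 215 226 250
 255 255 255 255 255 255 255 245 192 164 162 193 192 193 192 192 192 196
  36  40  39  38  39  39]
182 [ 53  53  53  54  50  51 167 161 161 160 160 174 174 142 145 210 226 250
 254 255 255 255 255 255 255 243 190 161 162 189 189 189 190 190 189 193
  36  38  38  39  39  38]
186 [ 54  54  53  52  51  50 168 161 160 161 159 172 175 143 145 209 224 244
 255 255 255 255 255 255 255 241 189 161 160 160 190 189 190 190 190 192
  37  38  40  38  39  38]
```

Emit:
step_arm(motion=[[0,0,0,0,0,10,0],[0,0,0,0,0,19,0],[0,0,0,0,0,19,0],[0,0,0,0,0,19,0],[0,0,0,0,0,19,0.35],[0,0,0,0,0,19,0.35],[0,0,0,0,0,19,0.35],[0,0,0,0,0,19,0.35],[0,0,0,0,0,19,0.35]])

```text
time: 16.85
tcp_pos: [0.5065, -0.0651, 0.0198]
eef_rot: [-3.136, -0.192, 0.0]
force: [-1.2, 0.3, -0.4]
finger_gap: 0.352
grasp_force: 0.0
```

```bash
cat >> h.py <<'E'
def rowscan(g,rows,a=255,b=385):
    for r in rows:
        q=a+np.flatnonzero(g[r,a:b]>205);q2=a+np.flatnonzero(g[r,a:b]>100)
        if len(q2): print(r,'bright',q.min() if len(q) else 0,q.max() if len(q) else 0,'any',q2.min(),q2.max())
def sidecheck(fn):
    d=shot('side',fn);g=cv2.cvtColor(d['frame'],cv2.COLOR_RGB2GRAY)
    a=np.radians(7);G=lambda x,z:[.5066+x*np.cos(a),-.067+x*np.sin(a),z]
    for x in(.025,-.025,-.046):
        u,v=proj(d,G(x,.0274))[0];u=int(round(u));q=g[int(v)-14:int(v)+14,u]
        print('x',x,'col',u,'rows13/16/19',[proj(d,G(x,z))[0][1].round(1) for z in(.0185,.0274,.0404)],'from row',int(v)-14,q)
E
python3 - <<'E'
from h import *
o=env.get_obs();print(o['time'],o['tcp_pos'],o['finger_gap'],o['force'])
c=shot('wrist','w11');g=cv2.cvtColor(c['frame'],cv2.COLOR_RGB2GRAY);rowscan(g,(155,160,165,170,180,200,220))
sidecheck('s11')
d=load('s7');g=cv2.cvtColor(d['frame'],cv2.COLOR_RGB2GRAY);print('16mm ref');
for u in(378,354): print(u,g[160:200,u])
g=cv2.cvtColor(load('s11')['frame'],cv2.COLOR_RGB2GRAY)
for u in(378,354): print(u,g[160:200,u])
E
```

```text
16.85 [ 0.50646565 -0.06512452  0.0198449 ] 0.35196387307239607 [-1.20885564  0.26584439 -0.42567682]
165 bright 0 0 any 304 362
170 bright 301 331 any 275 362
180 bright 301 331 any 267 365
200 bright 301 330 any 282 360
220 bright 301 330 any 274 359
x 0.025 col 357 rows13/16/19 [np.float64(183.7), np.float64(180.6), np.float64(176.0)] from row 166 [ 74  80  76  73  73  74  92 147 183 203 215 218 211 169  98  45  33  43
  75  73  55  52  53  53  57  74  83  88]
x -0.025 col 376 rows13/16/19 [np.float64(184.7), np.float64(181.6), np.float64(177.0)] from row 167 [ 40  39  45  62  72  75  97 151 184 201 215 220 216 175 104  49  41  54
  83  79  64  78  90  91  95 113 138 129]
x -0.046 col 385 rows13/16/19 [np.float64(185.2), np.float64(182.0), np.float64(177.4)] from row 168 [ 42  41  43  61  73  85 141 178 195 207 213 212 196 137  65  44  44  47
  51  51  51  61  65  65  64  65  65  59]
16mm ref
378 [113  61  42  42  43  43  41  43  42  45  65  74  73  74  75  75  58  40
  62 144 184 207 219 218 192 135  87  73  67  71  69  67  73  94 107  92
  62  42  40  41]
354 [ 43  36  36  34  35  36  35  37  36  35  35  39  63  92 103  99  95 100
 132 140 126 118 116 108  99  94  93  92  88  89  90  84  75  67  68  56
  38  37  55 117]
378 [171 179 195 204 183 121  56  41  39  43  64  75  76  95 155 187 201 213
 220 218 187 121  61  46  50  65  70  68  67  71  70  67  74  93 105  91
  62  43  40  39]
354 [ 54  39  37  37  35  36  36  37  36  36  35  46 102 165 200 218 226 225
 193 145 114  97  94  94  94  93  93  92  88  89  88  82  75  67  68  55
  39  36  55 116]
```

Emit:
step_arm(motion=[[0,0,0,0,-0.5,2,0.35],[0,0,0,0,-0.5,2,0],[0,0,0,0,-0.5,2,0],[0,0,0,0,-0.5,2,0],[0,0,0,0,-0.5,-10,0],[0,0,0,0,-0.5,-60,0],[0,0,0,0,-337,-110,0],[0,0,0,0,-337,-110,0],[0,0,0,0,-337,-110,0],[0,0,0,0,-337,-110,0],[0,0,0,0,-337,-110,0],[0,0,0,0,-337,-110,0]])

```text
time: 18.45
tcp_pos: [0.4646, 0.2724, 0.1313]
eef_rot: [-3.134, -0.196, -0.002]
force: [-0.4, -0.5, -0.0]
finger_gap: 0.197
grasp_force: 30.0
```

Run:
```python
from h import *
o=env.get_obs();print(o['time'],o['tcp_pos'],o['finger_gap'],o['force'])
c=shot('wrist','w12');g=cv2.cvtColor(c['frame'],cv2.COLOR_RGB2GRAY)
P=[[x,y,.036] for x,y in((.53,.42),(.53,.27),(.40,.42),(.40,.27))];print(proj(c,P))
for lo in(70,85,100,115):
    m=((g>lo)).astype(np.uint8);m[262:]=0
    for k in cv2.findContours(m,0,2)[0]:
        x,y,w,h=cv2.boundingRect(k)
        if w*h>6000:
            b=cv2.approxPolyDP(cv2.convexHull(k),5,True)[:,0];print(lo,(x,y,w,h));print(np.c_[b,onz(c,b,.036)[:,:2].round(3)].tolist())
```

```text
18.45 [0.46459647 0.2723536  0.1312695 ] 0.19697911987850028 [-0.41722297 -0.46858309 -0.04249626]
[[159.70375961 106.51565926]
 [326.30030087 128.10452618]
 [162.37875067 239.93667575]
 [309.49907116 256.6133957 ]]
70 (161, 112, 174, 150)
[[161.0, 112.0, 0.525, 0.419], [328.0, 119.0, 0.538, 0.27], [331.0, 261.0, 0.398, 0.247], [265.0, 260.0, 0.39, 0.315], [174.0, 243.0, 0.398, 0.408]]
70 (388, 56, 203, 146)
[[590.0, 56.0, 0.616, 0.056], [565.0, 190.0, 0.501, 0.035], [391.0, 200.0, 0.47, 0.198], [388.0, 72.0, 0.583, 0.223]]
85 (161, 112, 173, 150)
[[329.0, 121.0, 0.537, 0.268], [331.0, 261.0, 0.398, 0.247], [265.0, 260.0, 0.39, 0.315], [174.0, 242.0, 0.399, 0.408], [162.0, 112.0, 0.526, 0.418]]
85 (388, 56, 203, 145)
[[590.0, 56.0, 0.616, 0.056], [565.0, 190.0, 0.501, 0.035], [391.0, 200.0, 0.47, 0.198], [389.0, 72.0, 0.584, 0.222]]
100 (161, 113, 173, 149)
[[161.0, 113.0, 0.525, 0.419], [328.0, 120.0, 0.537, 0.269], [331.0, 261.0, 0.398, 0.247], [265.0, 260.0, 0.39, 0.315], [175.0, 243.0, 0.398, 0.407]]
100 (391, 56, 200, 145)
[[590.0, 57.0, 0.616, 0.056], [565.0, 190.0, 0.501, 0.035], [392.0, 200.0, 0.47, 0.197], [392.0, 70.0, 0.585, 0.22]]
115 (161, 117, 138, 145)
[[161.0, 117.0, 0.521, 0.419], [298.0, 231.0, 0.427, 0.285], [294.0, 261.0, 0.393, 0.285], [174.0, 242.0, 0.399, 0.408]]
115 (391, 56, 199, 69)
[[589.0, 56.0, 0.616, 0.057], [391.0, 124.0, 0.541, 0.212], [392.0, 71.0, 0.585, 0.22]]
```

Emit:
step_arm(motion=[[0,0,2.4,12,-98,0,0],[0,0,2.4,12,-98,20,0],[0,0,2.4,12,-98,70,0],[0,0,2.4,12,-98,110,0],[0,0,2.4,12,-98,126,0],[0,0,2.4,12,-98,130,0],[0,0,2.4,12,-98,130,0],[0,0,2.4,12,-98,130,0]])

```text
time: 19.5
tcp_pos: [0.466, 0.3685, 0.0012]
eef_rot: [-3.138, -0.126, -0.003]
force: [-0.4, -0.0, -0.7]
finger_gap: 0.191
grasp_force: 30.0
```

Emit:
step_arm(motion=[[0,0,0,0,0,1,0],[0,0,0,0,0,1,0],[0,0,0,0,0,1,0.35],[0,0,0,0,0,1,0.35],[0,0,0,0,0,1,0.35],[0,0,0,0,0,1,0.35],[0,0,0,0,0,-20,0.35],[0,0,0,0,0,-80,0.35],[0,0,0,0,0,-100,0.35],[0,0,0,0,0,-100,0.35]])

```text
time: 20.75
tcp_pos: [0.4659, 0.3685, 0.1011]
eef_rot: [-3.138, -0.127, -0.004]
force: [0.7, 0.5, -0.1]
finger_gap: 0.351
grasp_force: 0.0
```

Run:
```python
from h import *
o=env.get_obs();print(o['time'],o['tcp_pos'],o['finger_gap'])
c=shot('wrist','w13');g=cv2.cvtColor(c['frame'],cv2.COLOR_RGB2GRAY)
a=np.radians(4.6)
for s in(-.05,0,.05): print(proj(c,[.466+s*np.cos(a),.3685+s*np.sin(a),.031]))
rowscan(g,range(140,262,10),285,345)
print(rel(.5545,.0645,.04,11))
```

```text
20.75 [0.46588218 0.36849323 0.10114466] 0.35127595673714584
[[314.89394619 255.16922989]]
[[314.80110755 204.03023801]]
[[314.69731004 147.28302014]]
150 bright 303 320 any 301 322
160 bright 303 320 any 301 322
170 bright 303 320 any 301 322
180 bright 303 320 any 301 322
190 bright 303 320 any 301 321
200 bright 303 320 any 302 321
210 bright 304 320 any 302 321
220 bright 303 320 any 302 321
230 bright 303 320 any 285 321
240 bright 303 319 any 285 321
250 bright 304 316 any 303 320
260 bright 0 0 any 290 343
(array([-0. , -0. , -6.4]), array([ 64.6, 309.7,  59.6]))
```

Emit:
step_arm(motion=[[0,0,-6.4,65,310,0,0.35],[0,0,-6.4,65,310,0,0.35],[0,0,-6.4,65,310,0,0.35],[0,0,-6.4,65,310,0,0.35],[0,0,-6.4,65,310,0,0.35],[0,0,-6.4,65,310,0,0.35],[0,0,-6.4,65,310,30,0.35],[0,0,-6.4,65,310,60,0.35],[0,0,-6.4,65,310,60,0.35],[0,0,-6.4,65,310,60,0.35]])

```text
time: 22.05
tcp_pos: [0.5551, 0.0648, 0.0402]
eef_rot: [-3.127, -0.303, -0.0]
force: [0.8, 0.2, 0.2]
finger_gap: 0.352
grasp_force: 0.0
```

Run:
```python
from h import *
o=env.get_obs();print(o['time'],o['tcp_pos'],o['finger_gap'])
c=shot('wrist','w14');g=cv2.cvtColor(c['frame'],cv2.COLOR_RGB2GRAY)
rowscan(g,range(140,262,8),290,345)
print(proj(c,[o['tcp_pos']*[1,1,0]+[.05*np.cos(.192),.05*np.sin(.192),.024]]))
```

```text
22.05 [0.55507667 0.0648122  0.04020107] 0.35155899794789053
140 bright 0 0 any 290 344
156 bright 309 323 any 307 324
164 bright 309 322 any 307 324
172 bright 309 322 any 307 324
180 bright 309 322 any 307 324
188 bright 309 322 any 307 324
196 bright 309 322 any 307 324
204 bright 309 322 any 307 324
212 bright 309 322 any 307 324
220 bright 309 322 any 307 324
228 bright 309 322 any 307 324
236 bright 309 322 any 307 324
244 bright 308 322 any 307 324
252 bright 309 322 any 307 323
260 bright 308 321 any 307 323
[[314.03609805 155.72603446]]
```

Emit:
step_arm(motion=[[0,0,0,0,-0.7,20,0.35],[0,0,0,0,-0.7,38,0.35],[0,0,0,0,-0.7,43,0.35],[0,0,0,0,-0.7,43,0.35],[0,0,0,0,-0.7,43,0],[0,0,0,0,-0.7,43,0],[0,0,0,0,-0.7,43,0],[0,0,0,0,-0.7,43,0]])

```text
time: 23.1
tcp_pos: [0.5551, 0.0653, -0.0028]
eef_rot: [-3.127, -0.302, -0.001]
force: [-1.5, 3.9, 4.7]
finger_gap: 0.128
grasp_force: 30.0
```

Emit:
step_arm(motion=[[0,0,0,0,0,-40,0],[0,0,0,0,0,-90,0],[0,0,4,-72.4,119,-90,0],[0,0,4,-72.4,119,-90,0],[0,0,4,-72.4,119,-90,0],[0,0,4,-72.4,119,-70,0],[0,0,4,-72.4,119,-48,0],[0,0,4,-72.4,119,-43,0],[0,0,4,-72.4,119,-43,0],[0,0,4,-72.4,119,-43,0]])

```text
time: 24.35
tcp_pos: [0.507, -0.0656, 0.0405]
eef_rot: [3.135, 0.193, 0.002]
force: [0.4, -0.2, 0.2]
finger_gap: 0.129
grasp_force: 30.0
```

Run:
```python
from h import *
o=env.get_obs();print(o['time'],o['tcp_pos'],o['finger_gap'])
c=shot('wrist','w15');g=cv2.cvtColor(c['frame'],cv2.COLOR_RGB2GRAY)
rowscan(g,(160,165,170,174,178,182,186,200,220))
```

```text
24.35 [ 0.50704209 -0.06559547  0.0405242 ] 0.12853260661631996
160 bright 0 0 any 274 357
165 bright 308 326 any 274 357
170 bright 305 328 any 274 357
174 bright 305 328 any 271 359
178 bright 272 359 any 271 360
182 bright 293 359 any 271 360
186 bright 272 359 any 272 360
200 bright 276 327 any 275 356
220 bright 277 327 any 276 355
```

Emit:
step_arm(motion=[[0,0,0,0,-0.4,10,0],[0,0,0,0,-0.4,20,0],[0,0,0,0,-0.4,20,0],[0,0,0,0,-0.4,20,0],[0,0,0,0,-0.4,20,0.35],[0,0,0,0,-0.4,20,0.35],[0,0,0,0,-0.4,20,0.35],[0,0,0,0,-0.4,20,0.35],[0,0,0,0,-0.4,20,0.35]])

```text
time: 25.52
tcp_pos: [0.5065, -0.0653, 0.0198]
eef_rot: [3.136, 0.192, 0.0]
force: [-0.8, 0.3, -0.3]
finger_gap: 0.349
grasp_force: 0.0
```

Run:
```python
from h import *
o=env.get_obs();print(o['time'],o['tcp_pos'],o['finger_gap'])
c=shot('wrist','w16');g=cv2.cvtColor(c['frame'],cv2.COLOR_RGB2GRAY);rowscan(g,(170,175,180,185,190,200,210,220,235))
sidecheck('s16')
```

```text
25.525 [ 0.50648806 -0.06527937  0.01984253] 0.3487998580812666
170 bright 307 326 any 270 362
175 bright 306 326 any 270 362
180 bright 302 326 any 267 365
185 bright 267 326 any 266 366
190 bright 272 325 any 267 365
200 bright 306 325 any 272 360
210 bright 306 325 any 272 360
220 bright 306 325 any 273 359
235 bright 267 365 any 265 368
x 0.025 col 357 rows13/16/19 [np.float64(183.7), np.float64(180.6), np.float64(176.0)] from row 166 [ 74  80  77  74  74  73  65  48  37  36  35  33  37  35  38  76 150 199
 224 219 157  77  53  53  61  76  82  87]
x -0.025 col 376 rows13/16/19 [np.float64(184.7), np.float64(181.6), np.float64(177.0)] from row 167 [ 39  38  44  61  72  73  73  72  63  47  37  36  36  39  44  73 148 198
 230 232 178  97  62  77  92 116 144 132]
x -0.046 col 385 rows13/16/19 [np.float64(185.2), np.float64(182.0), np.float64(177.4)] from row 168 [ 42  39  44  61  71  75  74  76  73  59  41  39  41  42  51 100 158 187
 189 150  87  55  59  64  65  65  65  59]
```

Emit:
step_arm(motion=[[0,0,0,0,-0.5,10,0.35],[0,0,0,0,-0.5,18,0.35],[0,0,0,0,-0.5,21.5,0.35],[0,0,0,0,-0.5,21.5,0.35],[0,0,0,0,-0.5,21.5,0.35]])

```text
time: 26.25
tcp_pos: [0.5065, -0.0648, -0.0015]
eef_rot: [3.136, 0.192, 0.0]
force: [-0.1, -0.4, 0.3]
finger_gap: 0.354
grasp_force: 0.0
```

Emit:
step_arm(motion=[[0,0,0,0,0,0,0],[0,0,0,0,0,0,0],[0,0,0,0,0,0,0],[0,0,0,0,0,-10,0],[0,0,0,0,0,-40,0],[0,0,0,0,0,-100,0],[0,0,0,0,0,-110,0],[0,0,0,0,0,-110,0]])

```text
time: 27.25
tcp_pos: [0.5066, -0.0648, 0.1089]
eef_rot: [3.135, 0.192, 0.002]
force: [1.1, -0.3, -0.5]
finger_gap: 0.13
grasp_force: 30.0
```

Run:
```python
from h import *
o=env.get_obs();print(o['time'],o['tcp_pos'],o['finger_gap'])
c=shot('wrist','w17');g=cv2.cvtColor(c['frame'],cv2.COLOR_RGB2GRAY);rowscan(g,range(150,240,10),290,345)
```

```text
27.25 [ 0.50656737 -0.06479027  0.10886868] 0.1297706341340593
150 bright 0 0 any 290 327
160 bright 290 323 any 290 344
170 bright 290 326 any 290 344
180 bright 309 325 any 290 328
190 bright 309 325 any 290 328
200 bright 307 325 any 290 328
210 bright 307 325 any 290 344
220 bright 309 325 any 290 344
230 bright 309 325 any 290 344
```

Emit:
step_arm(motion=[[0,0,2.4,10,-376,0,0],[0,0,2.4,10,-376,0,0],[0,0,2.4,10,-376,0,0],[0,0,2.4,10,-376,0,0],[0,0,2.4,10,-376,0,0],[0,0,2.4,10,-376,0,0],[0,0,2.4,10,-376,0,0],[0,0,2.4,10,-376,50,0],[0,0,2.4,10,-376,90,0],[0,0,2.4,10,-376,107,0],[0,0,2.4,10,-376,109,0],[0,0,2.4,10,-376,109,0]])

```text
time: 28.8
tcp_pos: [0.471, 0.3097, 0.0003]
eef_rot: [-3.138, -0.126, -0.002]
force: [0.6, 0.2, 0.2]
finger_gap: 0.131
grasp_force: 30.0
```

Emit:
step_arm(motion=[[0,0,0,0,0,1.5,0],[0,0,0,0,0,1.5,0],[0,0,0,0,0,1.5,0.35],[0,0,0,0,0,1.5,0.35],[0,0,0,0,0,1.5,0.35],[0,0,0,0,0,1.5,0.35],[0,0,0,0,0,-20,0.35],[0,0,0,0,0,-80,0.35],[0,0,0,0,0,-120,0.35],[0,0,0,0,0,-120,0.35],[0,0,0,0,0,-120,0.35]])

```text
time: 30.18
tcp_pos: [0.47, 0.3094, 0.1186]
eef_rot: [3.139, 0.127, -0.001]
force: [-0.6, 0.9, 0.2]
finger_gap: 0.352
grasp_force: 0.0
```

Run:
```python
from h import *
o=env.get_obs();print(o['time'],o['tcp_pos'],o['finger_gap'],o['force'])
c=shot('wrist','w18');g=cv2.cvtColor(c['frame'],cv2.COLOR_RGB2GRAY);m=(g>205).astype(np.uint8);m[:,:100]=0;m[265:]=0
for k in cv2.findContours(m,0,2)[0]:
    if cv2.contourArea(k)>300:
        r=cv2.minAreaRect(k);P=onz(c,cv2.boxPoints(r),.026)[:,:2];print(r,P.mean(0).round(3),np.linalg.norm(P[0]-P[1]).round(3),np.linalg.norm(P[1]-P[2]).round(3))
s=shot('scene','sc18');g=cv2.cvtColor(s['frame'],cv2.COLOR_RGB2GRAY);m=(g>170).astype(np.uint8)
for P in((.4861,-.2328,.02),):
    u,v=proj(s,P)[0].astype(int);k=m[v-12:v+12,u-25:u+25];ys,xs=np.nonzero(k);q=onz(s,np.c_[xs+u-25,ys+v-12],.02);print('flat',len(xs),q.mean(0),q.min(0),q.max(0))
```

```text
30.175 [0.46995116 0.30937295 0.11856329] 0.3515353043295849 [-0.57191468  0.87875442  0.24104456]
((251.45370483398438, 192.551025390625), (95.22823333740234, 13.228174209594727), 87.20729064941406) [0.467 0.37 ] 0.012 0.094
((319.0, 191.0), (96.0, 8.0), 90.0) [0.474 0.306] 0.007 0.095
((106.45634460449219, 16.011165618896484), (12.139669418334961, 44.416534423828125), 30.65066909790039) [0.609 0.491] 0.036 0.009
flat 112 [ 0.48537021 -0.22774945  0.02      ] [ 0.43707904 -0.24481245  0.02      ] [ 0.53773975 -0.21148298  0.02      ]
```

All three tubes lie where they should; handing in.

```bash
python3 -c "
from station import env
print(env.hand_in())"
```

```text
the job is handed in; nothing more can be done
None
```

All three tubes were gauged and put away, and the job is handed in at about 30 s: the 16 mm tube in the flat tray, the 19 mm and 13 mm tubes in the deep box; no verdict came back, the cartons and timer were not re-measured, and the fingertips sit about 12 mm behind the reported TCP (not 14 mm ahead), so the first grasp closed above its tube and was repeated.

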